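# Ready a small petrol engine for a cold start

### The arm

A 6-joint arm with a two-finger parallel gripper is mounted at the origin on the work surface. World frame = base frame: x ahead of the robot, y to its left, z up, the work surface at z = 0. Lengths are in mm, angles in rad, forces in N, time in s.
With the tool pointing down it reaches from about 350 to 775 mm from the base axis. Payload 7.3 kg.
Tool frame: the origin (TCP) lies at the very end of the fingers, on their centre line; the grasp point (between the pads) lies 19 mm behind it; x points along the fingers, y is the direction in which the jaws open and shut, and the axes are right-handed (so a half turn about x gives the same grasp; the last joint's range is limited). The gripper opens to 92 mm and grips with 3 to 60 N. Pads are 19 mm wide; open, the fingers measure 130 mm over their backs; the gripper's body (75 mm by 190 mm) begins 47 mm behind the grasp point.
Start: joints at [-1.302, 0.342, 1.524, -0, 1.275, -0.146], TCP at [211.602, -480.489, 226.741] pointing down, gripper open.
Joint ranges: [-2.53, 2.53], [-0.77, 2.02], [0.04, 2.7], [-1, 4.14], [0.28, 2.66], [-3.11, 3.11]. Speed limits (rad/s): [2.57, 2.57, 3.14, 3.14, 3.14, 3.14].

### API

Orientations are given as a rotation vector (axis times angle).
In Python, from plant import env gives the robot as it stands.
- The arm moves only by the tool send_rows, never from a script. Its argument "moves" is a list of rows, each an object of numbers: "tx", "ty", "tz": the shift along the tool's x, y, z in mm; "spin": the turn about the tool's x in degrees. A call has 1 to 12 rows; each row is the pose to reach, as a shift and turn from the pose commanded when the call began, along the tool's axes at that moment; what a row does not reach only later rows make up. A row lasts 1/12 s, in which the tool goes at most 41.7 mm and 7.16 degrees, less where a joint would pass 70% of its speed; a pose out of reach is approached as far as the arm can. A call with a gripper value outside its range is refused whole. "hand" is the opening, from -1 (shut) to 1 (fully open), so that 0 is half open, set as the call begins (left out, the last holds). The fingers move at their own pace and stop on an object; "squeeze" is the grip in N (left out, the last holds). Time passes only in rows, so rows that repeat a pose let the fingers close. It gives the time, the measured TCP pose, the force and the opening at its end, in the units of the state.
- env.get_obs(): the state, without advancing time (a new reading comes with each control period).
- env.camera(name): name is "scene" or "top"; returns a dict with "pixels" (480x640x3 uint8, red, green, blue), "intrinsics" (3x3 intrinsics, pixels), "world_to_cam" (4x4, takes a point from world to camera coordinates). Camera axes: x right, y up, looking along -z (the intrinsics and any distortion apply to the point x, -y, -z); pixel columns grow to the right and rows downward; lengths in mm; the calibration is good to about 2 mm. A picture is of the moment at which its call begins. There is no depth.
- env.close_job(): hands the job in, once; it reports no verdict.
The state is a dict: "time": time; "q": joint angles; "qvel": joint speeds; "tau": joint torques, N m; "ee_pos": TCP position; "tool_rot": TCP orientation; "force": force on the tool from outside, world axes, zero at the start; "moment": the same for the moment, N m; "width": finger opening in mm.
Only numpy, scipy, OpenCV 4.12 (cv2) and the standard library are available. Lean on these libraries where they do the work, as an engineer would, in place of code of your own. Each camera call takes 0.05 s, during which the arm holds its last target.

### The job

Ready the small petrol engine on the bench for a cold start: first press its primer button fully down and let it come back up, then push the choke lever (the one with the crossbar head and the notched quadrant) away from the robot, past its half-choke detent, all the way to the full-choke stop, and leave it there. Only press and push; lift nothing. Leave the throttle lever (the one with the ball knob) and all the loose tools and parts as they are.

Things in the scene. Friction and masses are not known exactly. Their poses are not given: they have to be found in the camera images.
- engine: small petrol engine bolted to the bench. Origin at z = 0 under the middle of its grey control deck; x points from the robot's side to the far side, y along the deck to the motor. Deck 170 mm (x) by 310 mm (y), top 50 mm up. Motor at y +165 to +350 mm, up to 203 mm high. Primer at y = -115 mm; levers at x = 0, y = -25 and +60 mm, which is where varies
- primer_top (a point): centre of the top of the primer, a round black push button of 30 mm diameter on a tapered boss, pressed straight down; its top stands 146 mm above the bench
- primer (a joint): travel of the primer button in m: 0 = up, 0.008 = fully down. Spring return; 5 N hold it fully down
- choke_head (a point): centre of the choke lever's head, a black crossbar of 14 mm diameter and 50 mm length along the pivot axis (engine's y), on a thin round steel stem of 8 mm diameter. The head moves on an arc of 90 mm radius about point choke_pivot
- choke_pivot (a point): pivot axis of the choke lever, 80 mm above the bench; axes as the engine's. The aluminium quadrant with three pairs of dark notches (at half-width 23 mm in y) has its rounded top 34 mm above this point; the lever stands out of its middle
- choke (a joint): choke lever angle q in rad: 0 = run (start), leaning 0.45 to the robot's side; 0.45 = upright, half-choke detent; 0.9 = full choke, leaning to the far side, hard stop. Head at (90 mm sin(q - 0.45), 0, 90 mm cos(q - 0.45)) from choke_pivot in the engine's axes. Spring detents at 0, 0.45, 0.9: some 5 to 8 N of level push to leave one; let go between, it snaps to the nearer one (halves at 0.22 and 0.67)
- throttle_knob (a point): centre of the throttle lever's head, a black ball of 28 mm diameter, on a like stem and arc of 90 mm radius; its quadrant has no notches. To be left alone
- throttle (a joint): angle of the throttle lever in rad, same sense as the choke, 0 to 0.9; no detents, stays by friction where it stands; its start varies. To be left alone
- socket: loose steel socket, 24 mm across and 32 mm tall, standing on the control deck beyond the levers. To be left alone
- wrench: loose steel open-ended wrench, 170 mm long, lying flat on the bench on the robot's side of the control deck. To be left alone
- spray: loose spray can, 56 mm across, about 150 mm tall, standing on the bench beside the deck, near the primer; origin at its foot. To be left alone
- oiljug: loose full oil jug, 80 x 130 x 225 mm tall; origin at its foot. To be left alone
- carton: loose cardboard carton, 110 x 130 x 90 mm; origin at its underside. To be left alone
- throttlebody: loose aluminium throttle body with a black motor box, about 115 x 90 x 67 mm; origin at its underside. To be left alone
- driver: loose screwdriver, 200 mm long, lying on the bench. To be left alone

How it is judged (in metres and radians):
On the way, in this order (a step that is already met when the one before it is completed fails the run):
1. the primer is pressed fully down (value of joint primer above 0.0065 m), for 0.05 s.
2. the primer is up again, the choke lever not yet moved (value of joint primer below 0.002 m and value of joint choke below 0.2 rad), for 0.05 s.
3. the choke lever is at full choke (value of joint choke above 0.84 rad), for 0.2 s.
At the end, for the whole second after the job is handed in: The choke lever rests within 0.06 rad of its full-choke stop, the primer is up (within 2 mm), the throttle knob is within 12 mm and every loose thing within 30 mm of where it started (value of joint choke above 0.84 rad and value of joint primer below 0.002 m and distance of throttle_knob from where it was at the start of the episode below 0.012 m and distance of each of socket, wrench, spray, oiljug, carton, throttlebody, driver from where it was at the start of the episode below 0.03 m); the robot touches nothing.
It fails at once if the throttle lever is moved (its knob by more than 12 mm) (distance of throttle_knob from where it was at the start of the episode above 0.012 m).
It fails at once if a loose tool or part is lifted, carried or knocked more than 30 mm away (distance of any of socket, wrench, spray, oiljug, carton, throttlebody, driver from where it was at the start of the episode above 0.03 m).
It also fails if it takes over 42 s, if anything falls off the work surface, if the arm or the gripper's body presses on something with over 40 N, if the wrist force passes 120 N, or if a joint passes its speed limit or range.

## Working session

There is one attempt and no reset: what is moved stays moved. The work goes in short steps, Python scripts to look and compute and a tool call to move; the robot and the scene stay as the last step left them, time stands still between calls to the robot, and variables do not carry over. Pictures are saved under pics/ and viewed, and the job is handed in when it is done.

Besides the shell and the picture viewer there is one more tool, called after "Call:" as name([rows], argument=value, ...), one row to a line, values as JSON. send_rows: Moves the arm, as the interface text tells. Its arguments: {"type":"object","properties":{"moves":{"type":"array","items":{"type":"object","properties":{"tx":{"type":"number"},"ty":{"type":"number"},"tz":{"type":"number"},"spin":{"type":"number"}}}},"hand":{"type":"number"},"squeeze":{"type":"number"}},"required":["moves"]}

```bash
ls; mkdir -p pics; python3 - <<'E'
from plant import env
import cv2,json,numpy as np
o=env.get_obs();print(o)
for n in("scene","top"):
    c=env.camera(n);cv2.imwrite(f"pics/{n}0.png",c["pixels"][:,:,::-1]);np.savez(f"{n}0.npz",**c)
    print(n,c["intrinsics"],c["world_to_cam"],[k for k in c])
E
```

```text
pics
{'time': 0.0, 'q': array([-1.30199379e+00,  3.42676872e-01,  1.52502285e+00,  1.97185253e-05,
        1.27534626e+00, -1.45987111e-01]), 'qvel': array([ 0.00196561, -0.00153291,  0.00122774,  0.00044638, -0.00056195,
       -0.00128495]), 'tau': array([ 8.67602284e-05, -4.31247103e+01, -2.44224751e+01,  7.18830898e-02,
        5.61777223e-02, -1.28199981e-04]), 'ee_pos': array([ 211.50024683, -480.08340082,  226.06670279]), 'tool_rot': array([ 1.99336212,  0.42093185, -1.99350545]), 'force': array([-0.42806264,  0.83682822, -0.3333478 ]), 'moment': array([ 0.00910974, -0.01363541, -0.00339542]), 'width': 92.02490569501295}
scene [[591.2080811    0.         324.73348359]
 [  0.         591.2080811  237.30530434]
 [  0.           0.           1.        ]] [[ 3.10739629e-01  9.50437866e-01  1.04280970e-02 -2.05917245e+02]
 [-7.66312313e-01  2.44020104e-01  5.94322831e-01  3.20834458e+02]
 [ 5.62322258e-01 -1.92670835e-01  8.04158956e-01 -1.83938654e+03]
 [ 0.00000000e+00  0.00000000e+00  0.00000000e+00  1.00000000e+00]] ['pixels', 'intrinsics', 'world_to_cam']
top [[453.79874721   0.         321.55910237]
 [  0.         453.79874721 244.84444611]
 [  0.           0.           1.        ]] [[ 2.08558350e-03 -9.99997780e-01  3.01583266e-04  5.33307689e+01]
 [ 9.91928717e-01  2.10698935e-03  1.26779264e-01 -5.56474511e+02]
 [-1.26779618e-01  3.47403613e-05  9.91930909e-01 -1.38576042e+03]
 [ 0.00000000e+00  0.00000000e+00  0.00000000e+00  1.00000000e+00]] ['pixels', 'intrinsics', 'world_to_cam']
```

View pics/scene0.png

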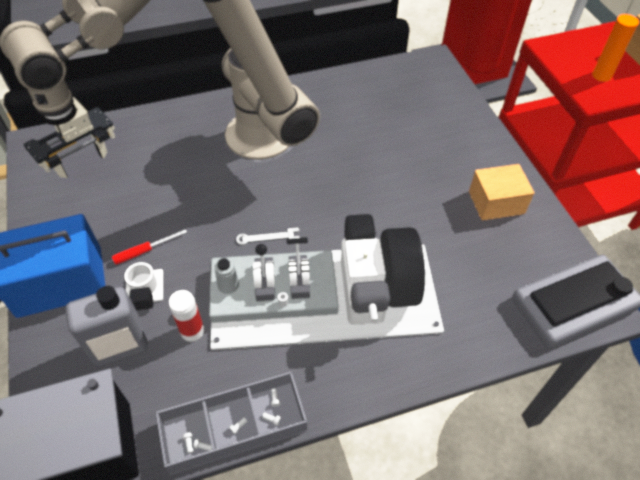

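View pics/top0.png

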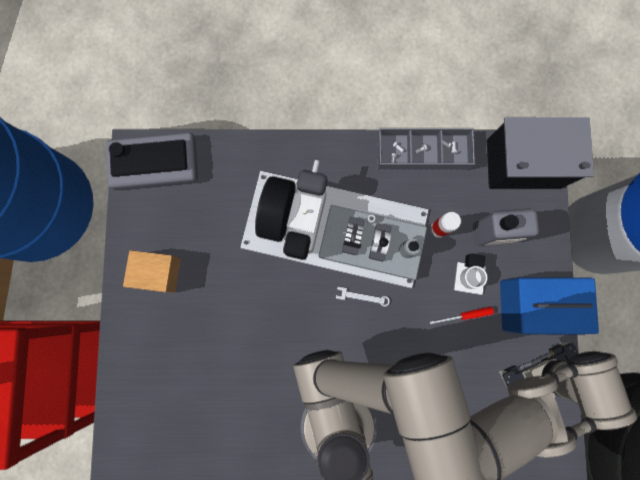

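```bash
python3 - <<'E'
import cv2
a=cv2.imread("pics/scene0.png")[220:360,190:350];cv2.imwrite("pics/s0c.png",cv2.resize(a,None,fx=5,fy=4.2857 if 0 else 4.28,interpolation=2) if 0 else cv2.resize(a,(640,560),interpolation=2))
a=cv2.imread("pics/top0.png")[160:300,300:460];cv2.imwrite("pics/t0c.png",cv2.resize(a,(640,560),interpolation=2))
E
```

```text
(no output)
```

View pics/s0c.png

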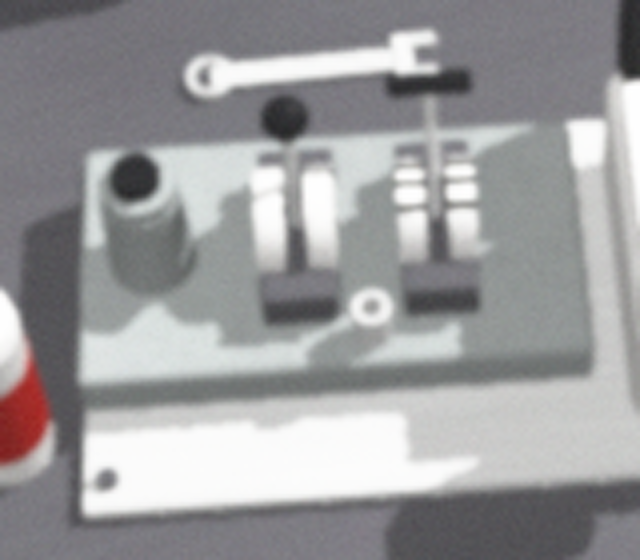

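View pics/t0c.png

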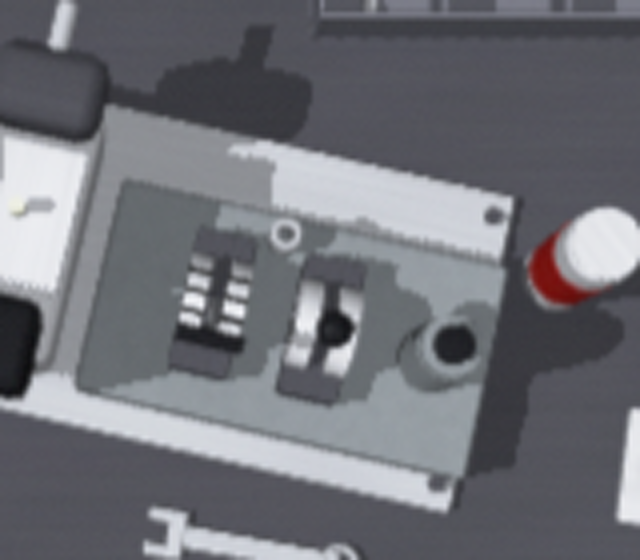

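```bash
cat > h.py <<'E'
import numpy as np
def proj(c,P):
    P=np.atleast_2d(P);p=(c["world_to_cam"]@np.c_[P,np.ones(len(P))].T)[:3]
    p=np.array([p[0],-p[1],-p[2]]);u=c["intrinsics"]@p
    return (u[:2]/u[2]).T
E
python3 - <<'E'
import numpy as np
from h import *
from scipy.optimize import least_squares as L
S=dict(np.load("scene0.npz"));T=dict(np.load("top0.npz"))
s=lambda a,b:(190+a/4,220+b/4)
t=lambda a,b:(300+a/4,160+b/4)
ch=(-90*np.sin(.45),60,80+90*np.cos(.45))
M=[(S,(0,-115,146),s(135,175)),(S,ch,s(429,82)),(S,(-85,-155,50),s(86,153)),(S,(85,-155,50),s(80,385)),(S,(85,155,50),s(590,358)),(S,(-85,155,50),s(565,122)),
(T,(0,-115,146),t(455,343)),(T,ch,t(209,340)),(T,(85,155,50),t(123,180)),(T,(85,-155,50),t(507,265)),(T,(-85,-155,50),t(467,475)),(T,(-85,155,50),t(80,385))]
def W(v,p):
    c,q=np.cos(v[2]),np.sin(v[2]);return np.array([v[0]+c*p[0]-q*p[1],v[1]+q*p[0]+c*p[1],p[2]])
f=lambda v:np.concatenate([proj(c,W(v,p))[0]-m for c,p,m in M])
r=L(f,[600,0,0],loss="soft_l1");v=r.x;print(v,f(v).reshape(-1,2).round(1).tolist())
print("primer",W(v,M[0][1]),"choke",W(v,ch),"pivot",W(v,(0,60,80)))
# triangulate
def tri(a,b): 
    g=L(lambda P:np.r_[proj(S,P)[0]-a,proj(T,P)[0]-b],[600,0,100]);return g.x.round(1),g.fun.round(1)
print(tri(s(135,175),t(455,343)),tri(s(429,82),t(209,340)),tri(s(285,117),t(337,328)))
for q in(0,.2,.45,.7,.9):print(q,W(v,(0+90*np.sin(q-.45),60,80+90*np.cos(q-.45))).round(1))
print(tri(s(370,307),t(286,233)))
from scipy.spatial.transform import Rotation as R
from plant import env
o=env.get_obs();print(R.from_rotvec(o['tool_rot']).as_matrix().round(3))
E
```

```text
[ 5.67523821e+02 -1.02856045e+02 -2.28601460e-01] [[-2.3, -0.8], [-1.8, 0.3], [-0.4, -0.8], [-0.8, 0.2], [1.8, -2.4], [1.3, -1.0], [1.2, -0.4], [0.9, -1.0], [-0.9, -1.6], [-0.0, -0.5], [-1.1, 0.2], [-2.6, -0.3]]
primer [ 541.46302783 -214.864237    146.        ] choke [542.99229272 -35.5456909  161.04023921] pivot [581.12075599 -44.41698828  80.        ]
(array([ 541.2, -211.1,  140.8]), array([-0.4, -0. , -0.5, -0.1])) (array([540.9, -31.7, 157.9]), array([-0.5, -0. , -0.5, -0.2])) (array([ 548.2, -121. ,  170.2]), array([-0.7, -0. , -0.8, -0.2]))
0 [543.  -35.5 161. ]
0.2 [559.4 -39.4 167.2]
0.45 [581.1 -44.4 170. ]
0.7 [602.8 -49.5 167.2]
0.9 [619.2 -53.3 161. ]
(array([633.2, -97.1,  79.6]), array([-0.2, -0. , -0.3, -0.1]))
[[-0.     0.403 -0.915]
 [ 0.001 -0.915 -0.403]
 [-1.    -0.001 -0.   ]]
```

```bash
python3 - <<'E'
import numpy as np
from h import *
from scipy.optimize import least_squares as L
S=dict(np.load("scene0.npz"));T=dict(np.load("top0.npz"))
def tri(a,b): 
    g=L(lambda P:np.r_[proj(S,P)[0]-a,proj(T,P)[0]-b],[600,0,100]);return g.x.round(1),g.fun.round(1)
print("jugcap",tri((108,297),(509,222)),"spray top",tri((182,300),(451,221)),"tb",tri((140,275),(475,275)))
E
```

```text
jugcap (array([ 598.8, -461.9,  210.7]), array([-0.2, -0. , -0.3, -0.1])) spray top (array([ 612.9, -320. ,  147.3]), array([-0.3, -0. , -0.4, -0.1])) tb (array([ 461. , -410.6,   68.2]), array([-0.1, -0. , -0.2, -0. ]))
```

Call:
send_rows([
  {"tx":0,"ty":-10,"tz":-37,"spin":6},
  {"tx":0,"ty":-20,"tz":-74,"spin":12},
  {"tx":0,"ty":-30,"tz":-111,"spin":18},
  {"tx":0,"ty":-40,"tz":-148,"spin":24},
  {"tx":0,"ty":-50,"tz":-185,"spin":30},
  {"tx":0,"ty":-60,"tz":-222,"spin":36.9},
  {"tx":0,"ty":-70,"tz":-259,"spin":36.9},
  {"tx":0,"ty":-81,"tz":-296,"spin":36.9},
  {"tx":0,"ty":-91,"tz":-333,"spin":36.9},
  {"tx":10,"ty":-101,"tz":-370,"spin":36.9},
  {"tx":20,"ty":-112,"tz":-409,"spin":36.9},
  {"tx":20,"ty":-112,"tz":-409,"spin":36.9},
], hand=-1, squeeze=20)

```text
time: 1.1
ee_pos: [544.0, -207.7, 204.0]
tool_rot: [-2.1, 0.232, 2.103]
force: [-1.9, 0.4, -0.1]
width: 16.6
```

```bash
python3 - <<'E'
from plant import env
import cv2,numpy as np
from scipy.spatial.transform import Rotation as R
o=env.get_obs();print(o['time'],o['ee_pos'],o['force'],o['width'],o['q']);print(R.from_rotvec(o['tool_rot']).as_matrix().round(3))
ims=[]
for n,(r,c) in (("scene",(200,180)),("top",(150,300))):
    a=env.camera(n)["pixels"][:,:,::-1][r:r+150,c:c+160];ims.append(cv2.resize(a,(400*1,375),interpolation=2))
cv2.imwrite("pics/c1.png",np.hstack(ims))
E
```

```text
1.1 [ 544.04882405 -207.68956516  203.99723013] [-1.85858695  0.42920011 -0.08621516] 16.593038132862418 [-0.49764889  0.46643092  1.39392499  0.0026525   1.28424399  1.29623202]
[[-0.001 -0.222 -0.975]
 [ 0.004 -0.975  0.222]
 [-1.    -0.003  0.002]]
```

View pics/c1.png

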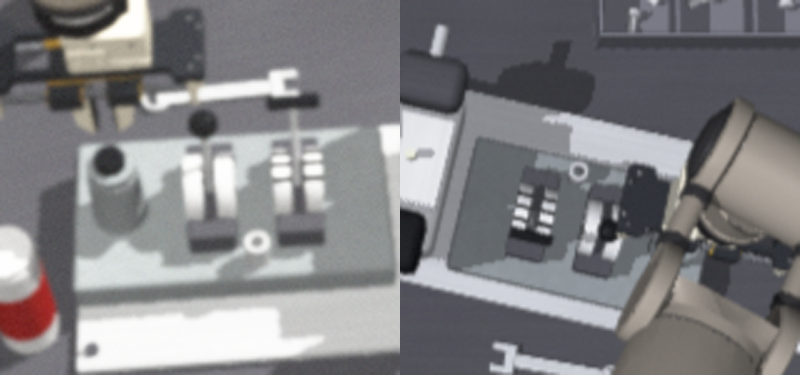

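Call:
send_rows([
  {"tx":0},
  {"tx":0},
  {"tx":20},
  {"tx":40},
  {"tx":45},
  {"tx":45},
])

```text
schema error: expected keys tx, ty, tz, spin
```

```bash
python3 - <<'E'
from plant import env
import cv2,numpy as np
o=env.get_obs();print(o['time'],o['ee_pos'],o['force'],o['width'])
ims=[]
for n,(r,c) in (("scene",(200,180)),("top",(150,300))):
    a=env.camera(n)["pixels"][:,:,::-1][r:r+150,c:c+160];ims.append(cv2.resize(a,(400*1,375),interpolation=2))
cv2.imwrite("pics/c2.png",np.hstack(ims))
E
```

```text
1.2 [ 541.11313906 -211.66179021  205.44607128] [ 0.01010235 -0.19017072  0.57784814] 8.586256983331577
```

View pics/c2.png

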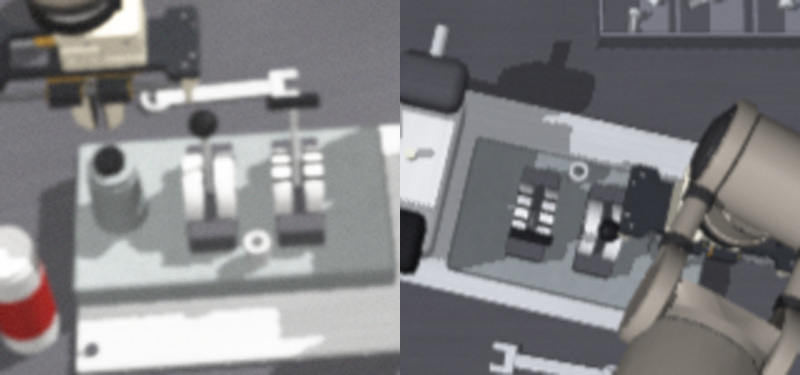

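Call:
send_rows([
  {"tx":0,"ty":0,"tz":0,"spin":0},
  {"tx":20,"ty":0,"tz":0,"spin":0},
  {"tx":40,"ty":0,"tz":0,"spin":0},
  {"tx":50,"ty":0,"tz":0,"spin":0},
  {"tx":50,"ty":0,"tz":0,"spin":0},
  {"tx":50,"ty":0,"tz":0,"spin":0},
])

```text
time: 1.8
ee_pos: [540.4, -213.9, 157.0]
tool_rot: [-2.099, 0.243, 2.1]
force: [1.1, 0.3, 0.2]
width: 0.4
```

```bash
python3 - <<'E'
from plant import env
import cv2,numpy as np
o=env.get_obs();print(o['time'],o['ee_pos'],o['force'],o['width'])
ims=[]
for n,(r,c) in (("scene",(200,180)),("top",(150,300))):
    a=env.camera(n)["pixels"][:,:,::-1][r:r+150,c:c+160];ims.append(cv2.resize(a,(400*1,375),interpolation=2))
cv2.imwrite("pics/c3.png",np.hstack(ims))
E
```

```text
1.8 [ 540.39588673 -213.89252105  157.02876116] [1.10864046 0.28137957 0.22307225] 0.4273617348860458
```

View pics/c3.png

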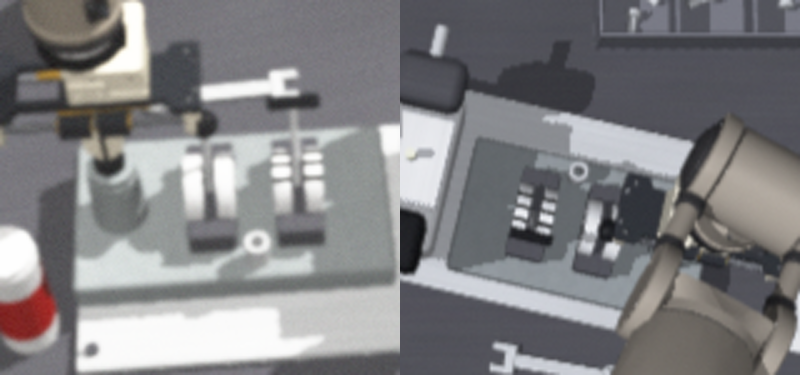

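```bash
python3 - <<'E'
from plant import env
from h import *
import cv2
c=env.camera("scene")
for z in (157,176,190,204,223,250):
    for d in (0,50,70,95): print(z,d,proj(c,[540.4+.227*d,-213.9+.974*d,z])[0].round(1),end=' ')
    print()
print(proj(c,[548,-121,172]))
a=c["pixels"][190:290,150:290][:,:,::-1];cv2.imwrite("pics/c4.png",cv2.resize(a,(784,560),interpolation=2))
E
```

```text
157 0 [221.2 259.9] 157 50 [242.9 258.4] 157 70 [251.5 257.9] 157 95 [262.3 257.2] 
176 0 [220.1 255.2] 176 50 [242.  253.7] 176 70 [250.8 253.2] 176 95 [261.7 252.5] 
190 0 [219.3 251.7] 190 50 [241.4 250.2] 190 70 [250.2 249.6] 190 95 [261.2 248.9] 
204 0 [218.4 248.1] 204 50 [240.8 246.6] 204 70 [249.7 246.1] 204 95 [260.8 245.4] 
223 0 [217.3 243.1] 223 50 [239.9 241.7] 223 70 [248.9 241.1] 223 95 [260.1 240.4] 
250 0 [215.6 235.9] 250 50 [238.6 234.4] 250 70 [247.8 233.9] 250 95 [259.2 233.1] 
[[260.48420126 248.70448802]]
```

View pics/c4.png

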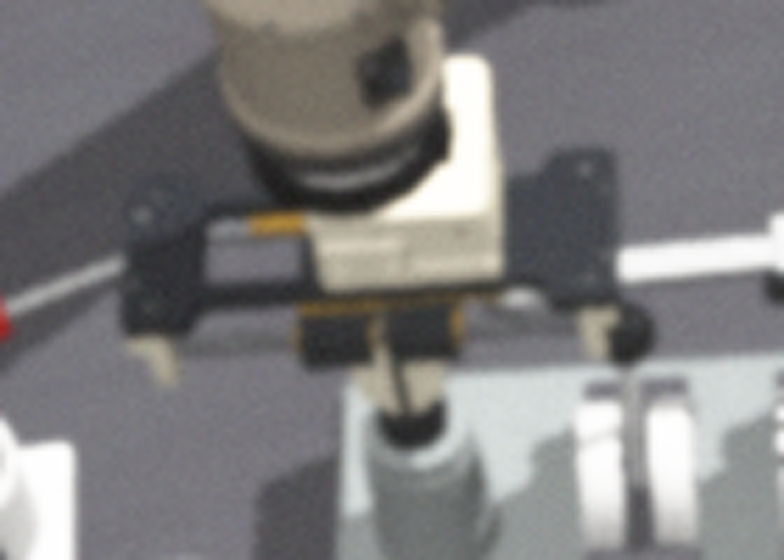

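The gripper's end bosses hang low beside the throttle knob. I'll raise the tool and turn it 90° so the body lies along the engine's x axis, clear of the levers.

Call:
send_rows([
  {"tx":-30,"ty":0,"tz":0,"spin":0},
  {"tx":-50,"ty":0,"tz":0,"spin":-5},
  {"tx":-50,"ty":0,"tz":0,"spin":-12},
  {"tx":-50,"ty":0,"tz":0,"spin":-19},
  {"tx":-50,"ty":0,"tz":0,"spin":-26},
  {"tx":-50,"ty":0,"tz":0,"spin":-33},
  {"tx":-50,"ty":0,"tz":0,"spin":-40},
  {"tx":-50,"ty":0,"tz":0,"spin":-47},
  {"tx":-50,"ty":0,"tz":0,"spin":-54},
  {"tx":-50,"ty":0,"tz":0,"spin":-61},
  {"tx":-50,"ty":0,"tz":0,"spin":-68},
  {"tx":-50,"ty":0,"tz":0,"spin":-75},
])

```text
time: 2.95
ee_pos: [541.1, -213.4, 207.9]
tool_rot: [1.557, 0.938, -1.555]
force: [-0.5, -0.5, -0.7]
width: 0.5
```

Call:
send_rows([
  {"tx":0,"ty":0,"tz":0,"spin":-7},
  {"tx":0,"ty":0,"tz":0,"spin":-15},
  {"tx":10,"ty":0,"tz":0,"spin":-15},
  {"tx":30,"ty":0,"tz":0,"spin":-15},
  {"tx":50,"ty":0,"tz":0,"spin":-15},
  {"tx":50,"ty":0,"tz":0,"spin":-15},
  {"tx":50,"ty":0,"tz":0,"spin":-15},
])

```text
time: 3.53
ee_pos: [540.3, -212.9, 156.1]
tool_rot: [1.377, 1.093, -1.379]
force: [0.0, -0.3, -0.6]
width: 0.5
```

```bash
python3 - <<'E'
from plant import env
import cv2,numpy as np
from scipy.spatial.transform import Rotation as R
o=env.get_obs();print(o['time'],o['ee_pos'],o['force'],o['width'],o['q']);print(R.from_rotvec(o['tool_rot']).as_matrix().round(3))
ims=[]
for n,(r,c) in (("scene",(200,180)),("top",(150,300))):
    a=env.camera(n)["pixels"][:,:,::-1][r:r+150,c:c+160];ims.append(cv2.resize(a,(400*1,375),interpolation=2))
cv2.imwrite("pics/c5.png",np.hstack(ims))
E
```

```text
3.5333 [ 540.33545684 -212.94139649  156.12230694] [ 0.02883863 -0.3070219  -0.60782973] 0.46621050239383466 [-5.07297106e-01  5.05898557e-01  1.46742676e+00 -6.77116201e-05
  1.17018001e+00 -2.75893058e-01]
[[-0.002  0.973 -0.229]
 [ 0.001 -0.229 -0.973]
 [-1.    -0.002 -0.   ]]
```

View pics/c5.png

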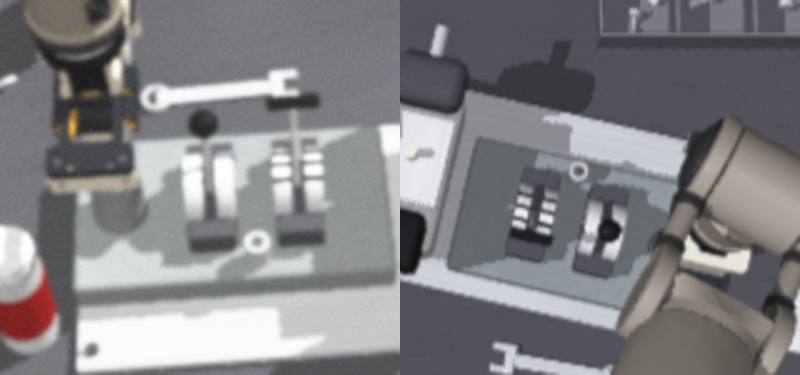

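Call:
send_rows([
  {"tx":6,"ty":0,"tz":0,"spin":0},
  {"tx":10,"ty":0,"tz":0,"spin":0},
  {"tx":13,"ty":0,"tz":0,"spin":0},
  {"tx":16,"ty":0,"tz":0,"spin":0},
  {"tx":18,"ty":0,"tz":0,"spin":0},
  {"tx":18,"ty":0,"tz":0,"spin":0},
  {"tx":18,"ty":0,"tz":0,"spin":0},
])

```text
time: 4.22
ee_pos: [541.1, -213.3, 139.2]
tool_rot: [1.376, 1.091, -1.376]
force: [0.8, -0.9, 5.0]
width: 0.3
```

Call:
send_rows([
  {"tx":1,"ty":0,"tz":0,"spin":0},
  {"tx":2,"ty":0,"tz":0,"spin":0},
  {"tx":3,"ty":0,"tz":0,"spin":0},
  {"tx":3,"ty":0,"tz":0,"spin":0},
  {"tx":3,"ty":0,"tz":0,"spin":0},
])

```text
time: 4.63
ee_pos: [541.2, -213.3, 138.0]
tool_rot: [1.376, 1.089, -1.375]
force: [-3.8, 2.1, 15.6]
width: 0.3
```

Call:
send_rows([
  {"tx":-5,"ty":0,"tz":0,"spin":0},
  {"tx":-15,"ty":0,"tz":0,"spin":0},
  {"tx":-30,"ty":0,"tz":0,"spin":0},
  {"tx":-60,"ty":-10,"tz":0,"spin":0},
  {"tx":-80,"ty":-30,"tz":-5,"spin":0},
  {"tx":-80,"ty":-50,"tz":-30,"spin":0},
  {"tx":-80,"ty":-70,"tz":-60,"spin":0},
  {"tx":-80,"ty":-87,"tz":-90,"spin":0},
  {"tx":-80,"ty":-87,"tz":-120,"spin":0},
  {"tx":-80,"ty":-87,"tz":-150,"spin":0},
  {"tx":-80,"ty":-87,"tz":-175,"spin":0},
  {"tx":-80,"ty":-87,"tz":-175,"spin":0},
])

```text
time: 5.63
ee_pos: [495.8, -19.2, 215.7]
tool_rot: [1.374, 1.096, -1.373]
force: [-0.3, -0.1, 1.0]
width: 0.4
```

```bash
python3 - <<'E'
from plant import env
import cv2,numpy as np
o=env.get_obs();print(o['time'],o['ee_pos'],o['force'],o['width'],o['q'])
ims=[]
for n,(r,c) in (("scene",(200,180)),("top",(150,300))):
    a=env.camera(n)["pixels"][:,:,::-1][r:r+150,c:c+160];ims.append(cv2.resize(a,(400*1,375),interpolation=2))
cv2.imwrite("pics/c6.png",np.hstack(ims))
E
```

```text
5.6333 [495.77388497 -19.16934422 215.67889754] [-0.28554995 -0.07499875  1.0435661 ] 0.44208941979937 [-1.94187252e-01  2.99409919e-01  1.61838047e+00  1.53728103e-03
  1.22479071e+00  3.09388951e-02]
```

View pics/c6.png

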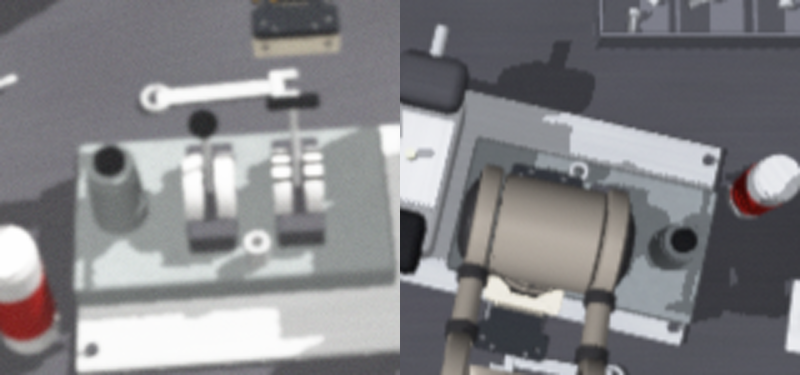

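Call:
send_rows([
  {"tx":15,"ty":0,"tz":0,"spin":0},
  {"tx":35,"ty":0,"tz":0,"spin":0},
  {"tx":50,"ty":0,"tz":0,"spin":0},
  {"tx":60,"ty":0,"tz":0,"spin":0},
  {"tx":60,"ty":0,"tz":0,"spin":0},
  {"tx":60,"ty":0,"tz":0,"spin":0},
])

```text
time: 6.23
ee_pos: [495.4, -23.9, 155.4]
tool_rot: [1.376, 1.092, -1.378]
force: [-0.8, -0.3, -0.9]
width: 0.4
```

```bash
python3 - <<'E'
from plant import env
import cv2,numpy as np
o=env.get_obs();print(o['time'],o['ee_pos'],o['force'],o['width'])
ims=[]
for n,(r,c) in (("scene",(200,200)),("top",(150,300))):
    a=env.camera(n)["pixels"][:,:,::-1][r:r+150,c:c+160];ims.append(cv2.resize(a,(400*1,375),interpolation=2))
cv2.imwrite("pics/c7.png",np.hstack(ims))
E
```

```text
6.2333 [495.38677823 -23.94581538 155.41973545] [-0.7676574  -0.31608424 -0.86399661] 0.39102021517509084
```

View pics/c7.png

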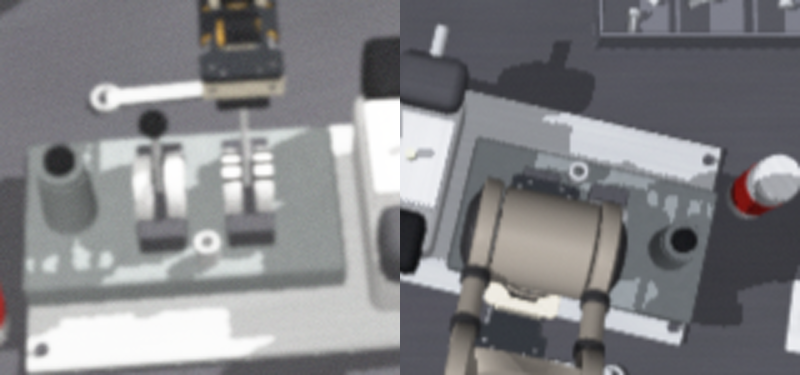

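Call:
send_rows([
  {"tx":0,"ty":8,"tz":0,"spin":0},
  {"tx":0,"ty":16,"tz":0,"spin":0},
  {"tx":0,"ty":24,"tz":0,"spin":0},
  {"tx":0,"ty":30,"tz":0,"spin":0},
  {"tx":0,"ty":36,"tz":0,"spin":0},
  {"tx":0,"ty":42,"tz":0,"spin":0},
  {"tx":0,"ty":48,"tz":0,"spin":0},
  {"tx":0,"ty":54,"tz":0,"spin":0},
  {"tx":0,"ty":60,"tz":0,"spin":0},
])

```text
time: 7.08
ee_pos: [560.1, -37.9, 164.6]
tool_rot: [1.383, 1.077, -1.362]
force: [1.3, -0.0, 1.4]
width: 0.6
```

```bash
python3 - <<'E'
from plant import env
import cv2,numpy as np
o=env.get_obs();print(o['time'],o['ee_pos'],o['force'],o['width'])
ims=[]
for n,(r,c) in (("scene",(200,200)),("top",(150,300))):
    a=env.camera(n)["pixels"][:,:,::-1][r:r+150,c:c+160];ims.append(cv2.resize(a,(400*1,375),interpolation=2))
cv2.imwrite("pics/c8.png",np.hstack(ims))
E
```

```text
7.0833 [560.14253023 -37.94279735 164.56534441] [ 1.33508432 -0.04099131  1.40032652] 0.6414003938407425
```

View pics/c8.png

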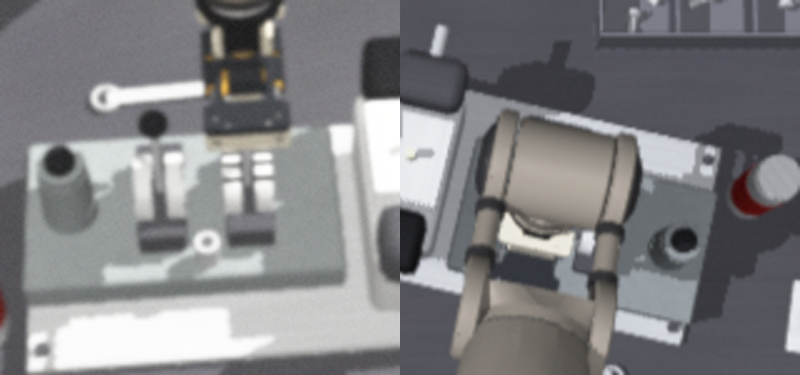

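```bash
python3 - <<'E'
from plant import env
import cv2
from scipy.spatial.transform import Rotation as R
o=env.get_obs();print(o['time'],o['ee_pos'],o['force'],o['width'],o['qvel'].round(3));print(R.from_rotvec(o['tool_rot']).as_matrix().round(3))
a=env.camera("scene")["pixels"][190:290,240:380][:,:,::-1];cv2.imwrite("pics/c9.png",cv2.resize(a,(784,560),interpolation=2))
o=env.get_obs();print(o['time'],o['ee_pos'],o['force'],o['width'],o['qvel'].round(3))
E
```

```text
7.1833 [557.04988419 -37.26264055 158.62671807] [ 0.2571761   0.39001008 -0.54240812] 0.332480900729786 [-0.     0.036  0.072  0.001 -0.     0.   ]
[[ 0.007  0.974 -0.227]
 [-0.002 -0.227 -0.974]
 [-1.     0.007 -0.   ]]
7.2333 [555.54991514 -36.91757778 156.92410147] [-0.5389962   0.23326547 -0.37814439] 0.17643634977859826 [ 0.     0.024  0.044 -0.001 -0.002 -0.   ]
```

View pics/c9.png

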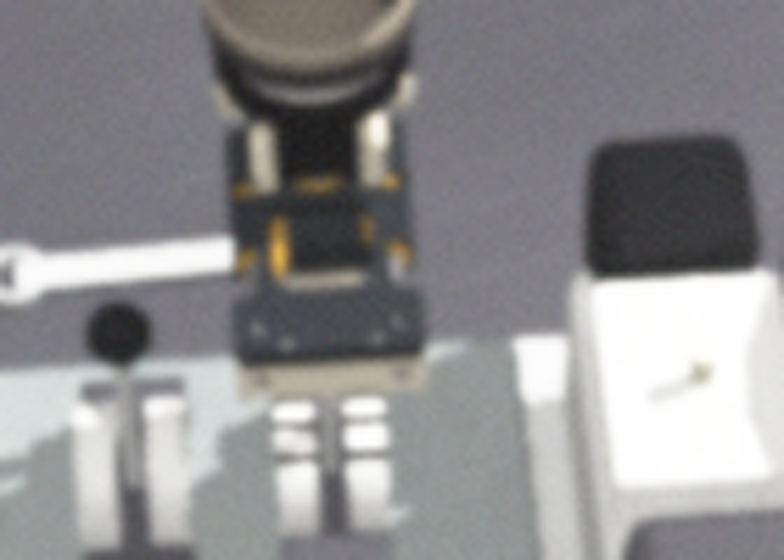

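Call:
send_rows([
  {"tx":0,"ty":6,"tz":0,"spin":0},
  {"tx":0,"ty":12,"tz":0,"spin":0},
  {"tx":0,"ty":18,"tz":0,"spin":0},
  {"tx":0,"ty":24,"tz":0,"spin":0},
  {"tx":0,"ty":30,"tz":0,"spin":0},
  {"tx":0,"ty":35,"tz":0,"spin":0},
  {"tx":0,"ty":38,"tz":0,"spin":0},
  {"tx":0,"ty":38,"tz":0,"spin":0},
])

```text
time: 7.9
ee_pos: [592.2, -45.6, 155.6]
tool_rot: [1.376, 1.091, -1.376]
force: [-0.3, 0.5, 0.2]
width: 0.8
```

```bash
python3 - <<'E'
from plant import env
import cv2,numpy as np
o=env.get_obs();print(o['time'],o['ee_pos'],o['force'],o['width'])
a=env.camera("scene")["pixels"][190:290,240:380][:,:,::-1];cv2.imwrite("pics/c10.png",cv2.resize(a,(784,560),interpolation=2))
E
```

```text
7.9 [592.19149689 -45.57257293 155.57645639] [-0.27552602  0.53405002  0.22527541] 0.7765064824393877
```

View pics/c10.png

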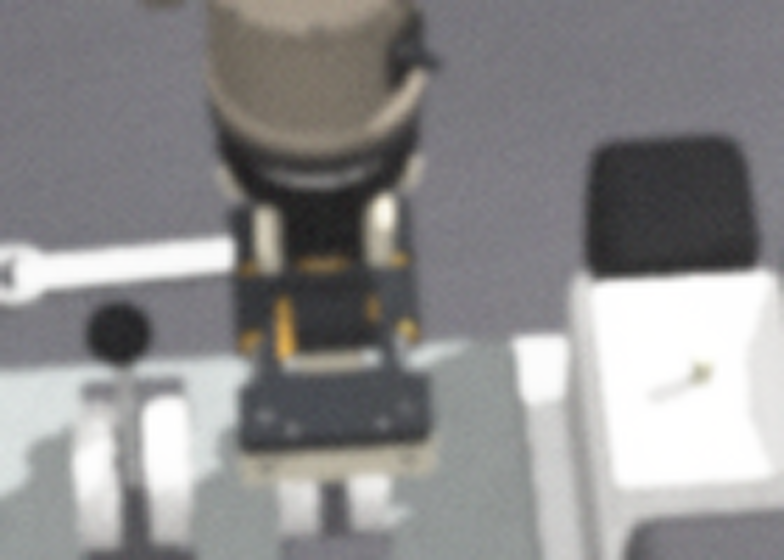

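Call:
send_rows([
  {"tx":0,"ty":3,"tz":0,"spin":0},
  {"tx":0,"ty":6,"tz":0,"spin":0},
  {"tx":0,"ty":8,"tz":0,"spin":0},
  {"tx":0,"ty":8,"tz":0,"spin":0},
  {"tx":0,"ty":8,"tz":0,"spin":0},
])

```text
time: 8.37
ee_pos: [599.1, -47.1, 155.7]
tool_rot: [1.376, 1.092, -1.376]
force: [0.1, -0.0, 0.1]
width: 0.3
```

Call:
send_rows([
  {"tx":0,"ty":2,"tz":0,"spin":0},
  {"tx":0,"ty":4,"tz":0,"spin":0},
  {"tx":0,"ty":6,"tz":0,"spin":0},
  {"tx":0,"ty":6,"tz":0,"spin":0},
  {"tx":0,"ty":6,"tz":0,"spin":0},
])

```text
time: 8.78
ee_pos: [600.5, -47.3, 155.6]
tool_rot: [1.371, 1.101, -1.384]
force: [-16.1, 3.1, 9.3]
width: 0.2
```

```bash
python3 - <<'E'
from plant import env
import cv2,numpy as np
o=env.get_obs();print(o['time'],o['ee_pos'],o['force'],o['width'])
ims=[]
for n,(r,c) in (("scene",(200,200)),("top",(150,300))):
    a=env.camera(n)["pixels"][:,:,::-1][r:r+150,c:c+160];ims.append(cv2.resize(a,(400*1,375),interpolation=2))
cv2.imwrite("pics/c11.png",np.hstack(ims))
E
```

```text
8.7833 [600.475913   -47.32809781 155.61279299] [-16.10778453   3.14133248   9.25317251] 0.23773580899967156
```

View pics/c11.png

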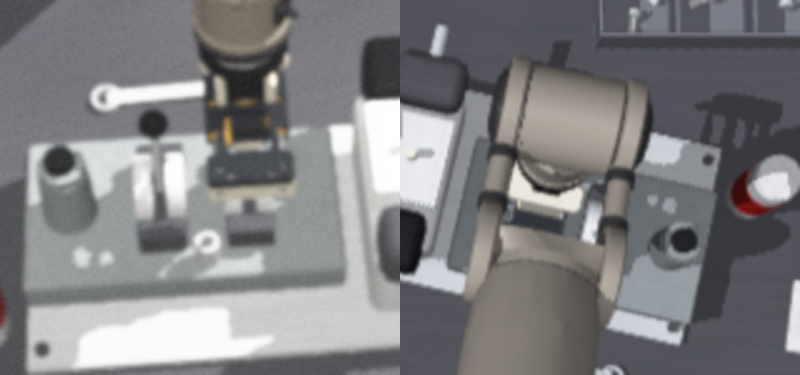

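Call:
send_rows([
  {"tx":0,"ty":-10,"tz":0,"spin":0},
  {"tx":0,"ty":-25,"tz":0,"spin":0},
  {"tx":0,"ty":-45,"tz":0,"spin":0},
  {"tx":-20,"ty":-65,"tz":0,"spin":0},
  {"tx":-50,"ty":-90,"tz":0,"spin":0},
  {"tx":-80,"ty":-125,"tz":0,"spin":0},
  {"tx":-90,"ty":-160,"tz":0,"spin":0},
  {"tx":-90,"ty":-190,"tz":0,"spin":0},
  {"tx":-90,"ty":-190,"tz":0,"spin":0},
])

```text
time: 9.63
ee_pos: [415.5, -3.9, 246.7]
tool_rot: [1.375, 1.093, -1.376]
force: [0.7, 0.5, -0.4]
width: 0.4
```

```bash
python3 - <<'E'
from plant import env
import cv2,numpy as np
from h import *
o=env.get_obs();print(o['time'],o['ee_pos'],o['force'],o['width'])
ims=[]
for n,(r,c) in (("scene",(220,190)),("top",(160,300))):
    C=env.camera(n);p=C["pixels"][:,:,::-1];a=p[r:r+140,c:c+160];ims.append(cv2.resize(a,(400,350),interpolation=2))
    print(n,proj(C,[[619,-52,161],[580,-43,170]]).round(1).tolist(), ((proj(C,[[619,-52,161],[580,-43,170]])-[c,r])*2.5).round().tolist())
    cv2.imwrite(f"pics/{n}_end.png",p)
cv2.imwrite("pics/c12.png",np.hstack(ims))
E
```

```text
9.6333 [415.52664785  -3.92278756 246.73792808] [ 0.6564767   0.54847427 -0.40677112] 0.43771083122959853
scene [[297.9, 268.1], [296.7, 251.6]] [[270.0, 120.0], [267.0, 79.0]]
top [[358.7, 217.8], [355.9, 230.7]] [[147.0, 144.0], [140.0, 177.0]]
```

View pics/c12.png

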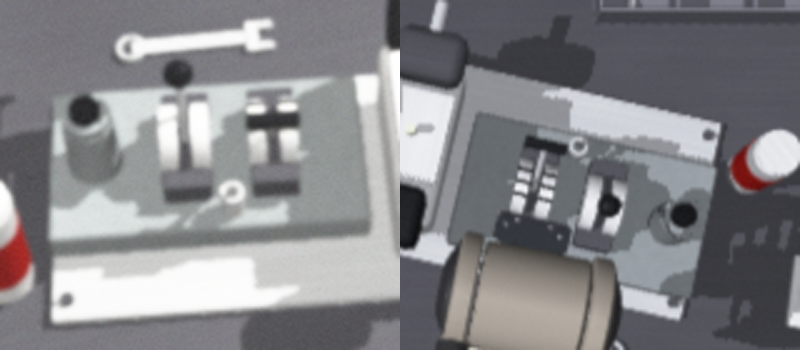

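View pics/scene_end.png

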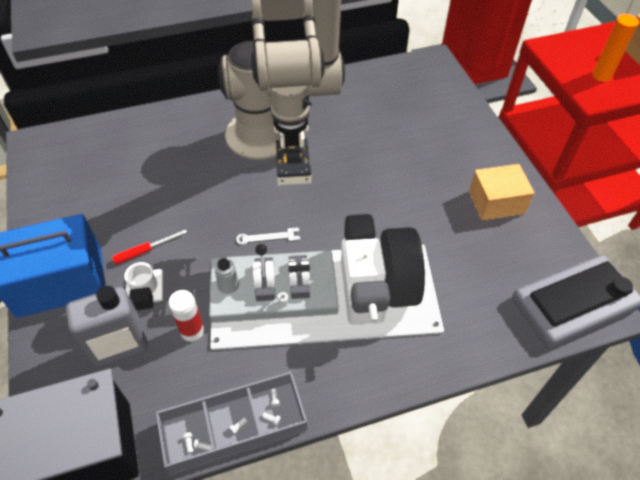

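The choke head sits at crop pixel (272,120), against (270,120) predicted for full choke. The throttle knob is at full-image pixel (261,249), as at the start, and the primer is up. The loose items look unmoved.

```bash
python3 - <<'E'
from plant import env
o=env.get_obs();print(o['time'],o['qvel'].round(3),o['force'].round(2))
print(env.close_job())
E
```

```text
9.7333 [-0.006  0.048 -0.04  -0.001 -0.005  0.001] [ 1.5   0.36 -0.39]
the job is handed in; nothing more can be done
None
```

I pressed the primer to its bottom stop and let it come back up. Then I pushed the choke lever past half-choke to its far stop, backed the arm off and handed the job in at 9.7 s of the 42 s allowed. No verdict came back.

**Primer:** the force rose to about 16 N with the fingertip at 138 mm, which is the height of the button when fully down. Later pictures show it up again, with the choke lever still in its run position.

**Choke:** I felt about 16 N against the stop, more than the 5 to 8 N needed to leave a detent. In the last picture the head is within about 1 pixel of where full choke should put it.

**Left alone:** the throttle knob is at the same pixel as at the start. The loose things look unmoved by eye in the last picture; I did not measure them one by one. The gripper was clear of everything, with force readings near zero.

**What went differently:**
- My first approach to the primer put a low part of the gripper close to the throttle knob. I raised the tool and turned it 90° before pressing.
- One move call was refused because its rows lacked some keys. It moved nothing.
- The tool rose about 9 mm for a moment while pushing through half-choke, then settled back.

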